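# Set a board drill's cross slide to zero with the backlash taken up

### The arm

A 6-joint arm with a two-finger parallel gripper is mounted at the origin on the work surface. World frame = base frame: x ahead of the robot, y to its left, z up, the work surface at z = 0. Lengths are in mm, angles in degrees, forces in N, time in s.
With the tool pointing down it reaches from about 300 to 850 mm from the base axis. Payload 4.2 kg.
Tool frame: the origin (TCP) lies midway between the tips of the shut fingers; the grasp point (between the pads) lies 19 mm behind it; z points along the fingers, y is the direction in which the jaws open and shut (so a half turn about z gives the same grasp; the last joint's range is limited). The gripper opens to 91 mm and grips with 3 to 60 N. Pads are 32 mm wide; open, the fingers measure 118 mm over their backs; the gripper's body (76 mm by 178 mm) begins 60 mm behind the grasp point.
Start: joints at [-78.209, 18.312, 89.639, -0, 72.044, -1.146], TCP at [128.736, -560.42, 213.976] pointing down, gripper open.
Joint ranges: [-177.97, 177.97], [-48.28, 115.42], [12.27, 149.76], [-77.06, 257.06], [2.81, 150.46], [-146.56, 146.56]. Speed limits (degrees/s): [147.25, 147.25, 180, 180, 180, 180].

### API

Orientations are given as [roll, pitch, yaw] about the fixed x, y, z axes, in that order (R = Rz(yaw) Ry(pitch) Rx(roll)).
In Python, from workcell import * gives the robot as it stands.
- The arm moves only by the tool arm_command, never from a script. Its argument "deltas" is text: rows parted by semicolons, each of 7 numbers parted by spaces: the shift along the tool's x, y, z in mm, then the turn, a rotation vector about the tool's x, y, z in degrees, then the finger opening in mm, from 0 to 91.2. In form: x y z wx wy wz hand; .... A call has 1 to 5 rows; each row shifts and turns the commanded pose from where the row before left it, along the tool's axes as they then stand; what a row does not reach is not made up. A row lasts 1/8 s, in which the tool goes at most 62.5 mm and 10.7 degrees, less where a joint would pass 70% of its speed; a pose out of reach is approached as far as the arm can. A call is refused whole if a number of a shift passes 62.5 or a number of a turn 10.7, either way. A call with a gripper value outside its range is refused whole. The fingers move at their own pace and stop on an object; "force" is the grip in N (left out, the last holds). Time passes only in rows, so rows that do not move let the fingers close. It gives the time, the measured TCP pose, the force and the opening at its end, in the units of the state.
- state(): the state, without advancing time (a new reading comes with each control period).
- grab_frame(name): name is "scene" or "top" or "wrist"; returns the picture (384x512x3 uint8, red, green, blue); there is no depth.
- camera_model(name): a dict with "fx", "fy", "cx", "cy" (pixels), "k1" (the pictures are not rectified: a ray, as slopes to the right and down, at radius r is drawn at 1 + k1 r^2 times it, then the intrinsics apply), "rvec" (rotation vector, rad) and "tvec" (3), from world to camera coordinates, as OpenCV has them; the wrist camera has in their place "mount" (4x4, takes a point from camera to tool coordinates, whose origin is the TCP and whose axes are the flange's). Camera axes: x right, y down, z forward; pixel columns grow to the right and rows downward; lengths in mm; the calibration is good to about 2 mm. A picture is of the moment at which its call begins: read the wrist's pose just before it. camera_model takes no time and is no camera call.
- job_done(): hands the job in, once; it reports no verdict.
The state is a dict: "time_s": time; "qpos": joint angles; "qvel": joint speeds; "effort": joint torques, N m; "ee_pos": TCP position; "ee_rot": TCP orientation; "force": force on the tool from outside, world axes, zero at the start; "torque": the same for the moment, N m; "gripper_width": finger opening in mm.
Only numpy, scipy, OpenCV 4.12 (cv2) and the standard library are available. Lean on these libraries where they do the work, as an engineer would, in place of code of your own. Each camera call takes 0.05 s, during which the arm holds its last target. There are 200 camera calls.

### The job

The cross slide of the board drill has run on past zero and its worn feed screw has about seven dial divisions of slack. Free the spindle lock, wind the handwheel back past the zero line by clearly more than that and come up to it again clockwise only, so that all the slack is taken up with the zero line on the index (to within a division), then lock the spindle fully home again. Leave the things lying about where they are.

Things in the scene. Friction and masses are not known exactly. Their poses are not given: they have to be found in the camera images.
- machine: Grey and green circuit-board drill on a cross slide; fixed, heavy. Origin on the bench under the slide's middle; x runs along the feed screw from handwheel to far end, z up. Screw axis: y 0, 80 mm up. Bearing bracket at x -166 to -131 mm, 72 mm wide, 105 mm high. Table and clamped board: x -28 to 148 mm, to 152 mm high. Drill head and column: x 30 to 110 mm, 340 mm high, column at y 150 mm.
- wheel (a joint): Angle of the steel handwheel at the machine's -x end, rad. 0: dial's zero line on the index, handle straight up. Grows clockwise as seen facing the wheel (from the top the handle goes to the machine's -y), which feeds the slide to +x. Starts at 1.15 to 1.97 (past zero); range -4 to 6. Takes 0.2 N m, stays where left; held by the lock when tight. After a reversal it turns 1.1 before the slide follows.
- wheel_face (a point): Centre of the handwheel's outer face, on its axis, at x -203 mm of the machine. The wheel is 80 mm in diameter, 14 mm thick; behind it an aluminium dial of 47 mm diameter with 40 divisions (0.157 rad each) and one long zero line, in line with the handle; then a fixed sleeve with a black index line along its top.
- crank_grip (a point): The middle of the best grip on the handwheel's revolving handle: a black handle of 16 mm diameter that stands 65 mm out from the wheel's face along the machine's -x, on a radius of 30 mm; this point is on the handle's axis, 42 mm out from the wheel's face.
- lock (a joint): Angle of the spindle lock lever on top of the bearing bracket, rad; vertical pivot. 0: tight (fully clockwise from above, at its stop; starts within 0.1 of it). Grows anticlockwise as it is loosened, up to 1.3. When tight it points 120 degrees clockwise (from above) of the machine's +x. It grips the spindle below about 0.5. Takes 0.25 to 0.4 N m, stays where left.
- lock_ball (a point): Centre of the lock lever's ball: 24 mm diameter, 155 mm above the bench, 65 mm from the pivot measured level; a 9 mm rod slopes down from it to the pivot.
- lock_pivot (a point): A point on the vertical pivot axis of the lock lever, 121 mm above the bench, at x -148.5 mm, y 0 of the machine.
- board (a point): Centre of the top of the brown board clamped on the slide's T-slot table, 138 mm above the bench. It belongs at x 60.00 mm, y 0 of the machine. It moves 0.318 mm along x per rad of the wheel when driven clockwise; wound back anticlockwise it stands about 0.35 mm too far towards +x at the same dial reading. The slide is too stiff to be moved by hand.
- screwdriver: Loose screwdriver, 170 mm, lying on the bench by the wheel; origin at the middle of its underside. Bystander.
- spool: Loose grey spool of solder, 56 mm diameter, 38 mm high; origin under its centre. Bystander.
- cutters: Loose side cutters with red handles, about 135 mm long, 15 mm high, lying flat; origin near their joint. Bystander.
- spray_can: Loose spray can, 60 mm diameter, 165 mm high, standing; origin under its centre. Bystander.
- tip_cleaner: Loose dark steel cup for iron tips, 68 mm diameter, 38 mm high; origin under its centre. Bystander.
- small_board: Loose brown circuit board with parts on it, 90 x 60 mm, about 15 mm high; origin under its centre. Bystander.
- parts_tray: Loose grey divided tray, 110 x 160 mm, 30 mm high; origin under its centre. Bystander.

How it is judged:
By the outcome, as a careful person would: the job done as asked, in the order asked, and still so for the second after the job is handed in, with the robot touching nothing.
It also fails if it takes over 67 s, if anything falls off the work surface, if the arm or the gripper's body presses on something with over 40 N, if the wrist force passes 120 N, or if a joint passes its speed limit or range.

## Working session

There is one attempt and no reset: what is moved stays moved. The work goes in short steps, Python scripts to look and compute and a tool call to move; the robot and the scene stay as the last step left them, time stands still between calls to the robot, and variables do not carry over. Pictures are saved under pics/ and viewed, about 8 in all and at most 12, crops included, and the job is handed in when it is done.

Besides the shell and the picture viewer there is one more tool, called after ">>>" by a JSON object that holds its "method" and its "body". arm_command: Moves the arm, as the interface text tells. Its arguments: {"type":"object","properties":{"deltas":{"type":"string"},"force":{"type":"number"}},"required":["deltas"]}

```bash
mkdir -p pics; ls; python3 - <<'E'
from workcell import *
import cv2,numpy as np
print(state())
for n in("scene","top"):
    im=grab_frame(n); print(n,camera_model(n)); cv2.imwrite(f"pics/{n}0.png",im[:,:,::-1])
print(camera_model("wrist"))
a=cv2.imread("pics/scene0.png");b=cv2.imread("pics/top0.png")
E
```

```text
pics
{'time_s': 0.0, 'qpos': array([-7.82079771e+01,  1.83510321e+01,  8.97077397e+01, -6.09181813e-04,
        7.20431315e+01, -1.14783288e+00]), 'qvel': array([ 0.0683544 ,  0.04978733, -0.0137859 , -0.01752558, -0.03694687,
       -0.02775685]), 'effort': array([ 2.38963323e-03, -4.12458086e+01, -2.31976891e+01,  7.30707217e-02,
        4.59640310e-02, -1.34986253e-04]), 'ee_pos': array([ 128.63219715, -559.89944271,  213.11734969]), 'ee_rot': array([-1.79898106e+02, -1.46228116e-03,  1.29400428e+01]), 'force': array([-0.02112037, -0.23759349,  0.32271197]), 'torque': array([-0.01907382,  0.01366168,  0.04639963]), 'gripper_width': 91.5435838199996}
scene {'fx': 356.83868373032396, 'fy': 356.83868373032396, 'cx': 255.07814024462596, 'cy': 193.9022478205278, 'k1': -0.07299681511353394, 'rvec': array([ 1.26080479,  2.14582388, -1.07522876]), 'tvec': array([ 276.01456485, -156.41608338, 1402.05285464])}
top {'fx': 388.32121718558443, 'fy': 388.32121718558443, 'cx': 250.45851835691462, 'cy': 191.20783706322746, 'k1': -0.010041638555353019, 'rvec': array([ 2.19703654, -2.21192029,  0.08670308]), 'tvec': array([ -42.54861664,  472.15240318, 1295.92703135])}
{'fx': 290.52269189964903, 'fy': 290.52269189964903, 'cx': 255.61121006271972, 'cy': 196.15437172546575, 'k1': -0.04706800704967689, 'mount': array([[ 7.22439237e-04, -9.67275978e-01, -2.53725560e-01,
         7.18120861e+01],
       [ 9.99999550e-01,  5.42639120e-04,  7.78625242e-04,
         6.91323080e-01],
       [-6.15464078e-04, -2.53726008e-01,  9.67275935e-01,
        -1.70859258e+02],
       [ 0.00000000e+00,  0.00000000e+00,  0.00000000e+00,
         1.00000000e+00]])}
```

View pics/scene0.png

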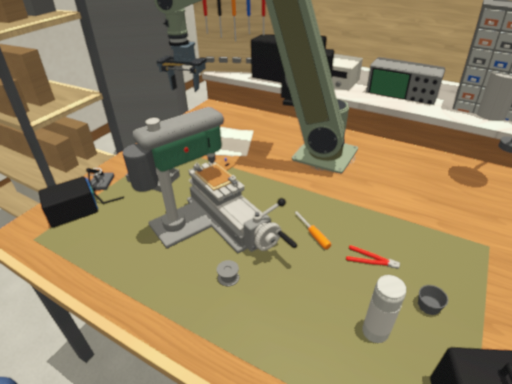

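View pics/top0.png

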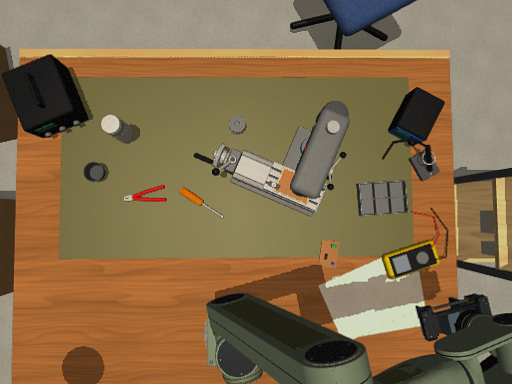

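```bash
cat > h.py <<'E'
import numpy as np,cv2
from scipy.spatial.transform import Rotation as Ro
from workcell import *
def cam(n,st=None):
    m=camera_model(n)
    if n=="wrist":
        st=st or state()
        T=np.eye(4);T[:3,:3]=Ro.from_euler("xyz",st["ee_rot"],degrees=True).as_matrix();T[:3,3]=st["ee_pos"]
        W=np.linalg.inv(T@m["mount"]);return m,W[:3,:3],W[:3,3]
    return m,Ro.from_rotvec(m["rvec"]).as_matrix(),np.array(m["tvec"])
def proj(c,P):
    m,R,t=c;p=np.atleast_2d(P)@R.T+t;s=p[:,:2]/p[:,2:];s=s*(1+m["k1"]*(s**2).sum(1,keepdims=True))
    return s*[m["fx"],m["fy"]]+[m["cx"],m["cy"]]
def ray(c,uv):
    m,R,t=c;d=(np.array(uv,float)-[m["cx"],m["cy"]])/[m["fx"],m["fy"]];s=d.copy()
    for _ in range(20): s=d/(1+m["k1"]*(s@s))
    return -R.T@t,R.T@np.array([*s,1])
def atz(c,uv,z):
    o,d=ray(c,uv);return o+d*(z-o[2])/d[2]
def crop(im,x,y,w,h,k,fn):
    cv2.imwrite(fn,cv2.resize(im[y:y+h,x:x+w,::-1],None,fx=k,fy=k,interpolation=cv2.INTER_CUBIC))
E
python3 - <<'E'
from h import *
a=cv2.imread("pics/scene0.png")[:,:,::-1];b=cv2.imread("pics/top0.png")[:,:,::-1]
crop(b,180,90,190,130,4,"pics/topc.png")
A=cv2.resize(a[150:260,190:310],None,fx=6,fy=5,interpolation=cv2.INTER_CUBIC)
crop(a,190,150,120,110,5,"pics/scc.png")
c=cam("top")
for uv,z in [((203,157),80),((225,155),80),((320,210),0)]: print(atz(c,uv,z))
E
```

```text
[579.02285221 107.30933483  80.        ]
[585.19311835  36.78208145  80.        ]
[ 406.91343729 -283.01337039    0.        ]
```

View pics/topc.png

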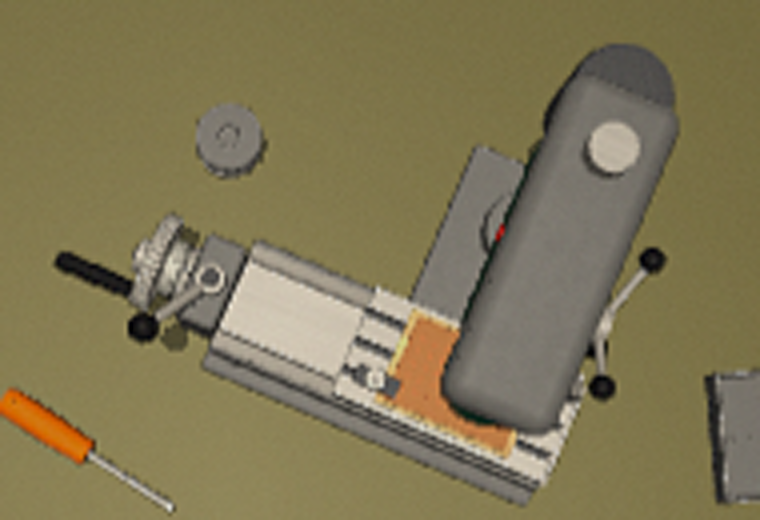

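View pics/scc.png

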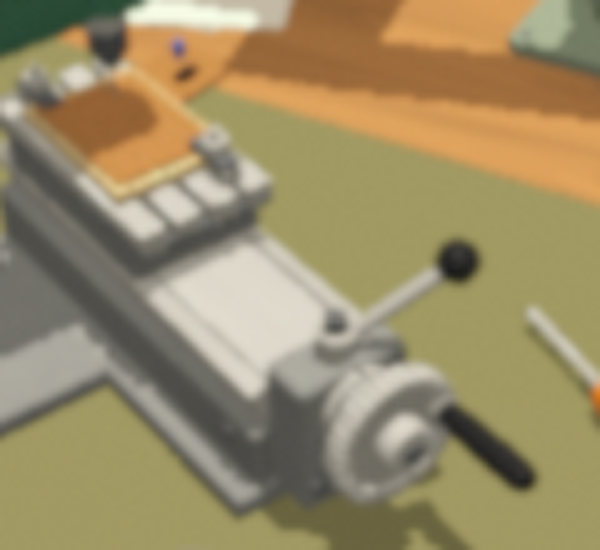

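```bash
cat > fit.py <<'E'
from h import *
from scipy.optimize import least_squares
def Mp(p,P):
    c,s=np.cos(p[2]),np.sin(p[2]);P=np.atleast_2d(P).astype(float)
    return np.c_[p[0]+c*P[:,0]-s*P[:,1],p[1]+s*P[:,0]+c*P[:,1],P[:,2]]
def pts(lock,w):
    a=np.radians(-120)+lock
    h=lambda x:[x,-30*np.sin(w),80+30*np.cos(w)]
    return np.array([[-148.5,0,128],[-148.5+65*np.cos(a),65*np.sin(a),155],h(-268),h(-203),[-203,0,80]])
E
python3 - <<'E'
from fit import *
ct,cs=cam("top"),cam("scene")
ot=np.array([[211,278],[143,327],[60,260]])/4+[180,90]
os=np.array([[338,325],[458,260],[527,478]])/5+[190,150]
f=lambda q:np.r_[(proj(ct,Mp(q,pts(q[3],q[4])[[0,1,2]]))-ot).ravel(),(proj(cs,Mp(q,pts(q[3],q[4])[[0,1,2]]))-os).ravel()]
r=least_squares(f,[480,-80,np.radians(-113),0,1.5]);q=r.x
print(q,np.degrees(q[2]),r.fun.round(2))
print(Mp(q,pts(q[3],q[4])).round(1))
for c,nm,o,k in((ct,"t",(180,90),4),(cs,"s",(190,150),5)):
  print(nm,((proj(c,Mp(q,[[-203,0,80],[-28,88,138],[148,0,138],[-203,40,80],[-166,36,105],[-166,-36,105]]))-o)*k).round())
np.save("q.npy",q)
for uv,z in [((180+1,90+100),15),((180+43,90+127),5),((238,125),38)]:print(atz(ct,uv,z).round())
E
```

```text
[ 5.07937728e+02 -1.23040911e+02 -1.97197953e+00  6.15880780e-02
  1.45740375e+00] -112.98610459487041 [-0.89 -0.64 -0.47 -0.12 -0.88 -0.02 -0.84 -2.   -0.43 -0.39 -0.08  0.09]
[[565.9  13.7 128. ]
 [523.7  63.1 155. ]
 [585.2 135.3  83.4]
 [559.8  75.5  83.4]
 [587.2  63.8  80. ]]
t [[146. 258.]
 [396. 229.]
 [565. 422.]
 [166. 212.]
 [205. 229.]
 [170. 313.]]
s [[399. 438.]
 [ 68. 254.]
 [ 46.  62.]
 [338. 473.]
 [300. 395.]
 [408. 337.]]
[477. 187.  15.]
[386.  47.   5.]
[692.  -5.  38.]
```

```bash
cat > plan.py <<'E'
from h import *
def plan(wps,hand,start=None,down=True):
    """wps: (x,y,z,yaw,n). prints rows; tracks rounded numbers; tool levelled to pointing down"""
    st=state(); p=np.array(st["ee_pos"]);R=Ro.from_euler("xyz",st["ee_rot"],degrees=True)
    if start is not None: p=np.array(start[:3],float);R=Ro.from_euler("xyz",[180,0,start[3]],degrees=True)
    for x,y,z,yaw,n in wps:
        T=Ro.from_euler("xyz",[180,0,yaw],degrees=True);out=[]
        for i in range(n):
            d=R.inv().apply(np.array([x,y,z])-p)/(n-i);w=np.degrees((R.inv()*T).as_rotvec())/(n-i)
            d=d.round(1);w=w.round(1)
            p=p+R.apply(d);R=R*Ro.from_rotvec(w,degrees=True)
            out.append(" ".join(f"{v:g}" for v in [*(d+0),*(w+0),hand]))
        print("; ".join(out))
E
python3 - <<'E'
from plan import *
plan([(240,-400,400,45,5),(350,-150,420,85,5),(480,60,330,131,5)],60)
E
```

```text
28.9 -26.3 -37.3 0 0 -6.4 60; 31.6 -22.9 -37.3 0 0 -6.4 60; 34 -19.2 -37.3 0 0 -6.4 60; 35.9 -15.3 -37.3 0 0 -6.4 60; 37.3 -11.2 -37.4 -0.1 0 -6.5 60
50.9 -19.8 -4 0 0 -8 60; 53.2 -12.5 -4 0 0 -8 60; 54.4 -4.9 -3.9 0 0 -8 60; 54.6 2.7 -4 0 0 -8 60; 53.6 10.2 -3.9 0 0 -8 60
44.1 22.3 18 0 0 -9.2 60; 40 29 18 0 0 -9.2 60; 34.8 35 18 0 0 -9.2 60; 28.7 40.2 18.1 0 0 -9.2 60; 22 44.2 18 0 0 -9.2 60
```

>>> {"method": "arm_command", "body": {"deltas": "28.9 -26.3 -37.3 0 0 -6.4 60; 31.6 -22.9 -37.3 0 0 -6.4 60; 34 -19.2 -37.3 0 0 -6.4 60; 35.9 -15.3 -37.3 0 0 -6.4 60; 37.3 -11.2 -37.4 0 0 -6.5 60"}}

```text
time_s: 0.72
ee_pos: [240.5, -398.8, 401.4]
ee_rot: [-180.0, -0.0, 45.2]
force: [1.1, -0.4, 0.4]
gripper_width: 59.8
```

>>> {"method": "arm_command", "body": {"deltas": "50.9 -19.8 -4 0 0 -8 60; 53.2 -12.5 -4 0 0 -8 60; 54.4 -4.9 -3.9 0 0 -8 60; 54.6 2.7 -4 0 0 -8 60; 53.6 10.2 -3.9 0 0 -8 60"}}

```text
time_s: 1.35
ee_pos: [350.2, -148.4, 420.2]
ee_rot: [-180.0, 0.0, 85.3]
force: [1.0, 0.8, -0.5]
gripper_width: 59.8
```

>>> {"method": "arm_command", "body": {"deltas": "44.1 22.3 18 0 0 -9.2 60; 40 29 18 0 0 -9.2 60; 34.8 35 18 0 0 -9.2 60; 28.7 40.2 18.1 0 0 -9.2 60; 22 44.2 18 0 0 -9.2 60"}}

```text
time_s: 1.98
ee_pos: [480.4, 61.4, 329.3]
ee_rot: [-180.0, 0.0, 131.4]
force: [-0.3, -0.3, -0.3]
gripper_width: 59.5
```

```bash
python3 - <<'E'
from fit import *
st=state();print(st["ee_pos"],st["ee_rot"],st["gripper_width"],st["time_s"])
c=cam("wrist",st);im=grab_frame("wrist")
q=np.load("q.npy");P=proj(c,Mp(q,pts(q[3],q[4])));print(P.round())
crop(im,0,0,512,384,1.5,"pics/w1.png")
E
```

```text
[480.40311914  61.3582847  329.31600601] [-1.79965520e+02  3.13557727e-03  1.31363462e+02] 59.49977428601068 1.975
[[279. 241.]
 [283. 202.]
 [342. 179.]
 [302. 198.]
 [309. 214.]]
```

View pics/w1.png

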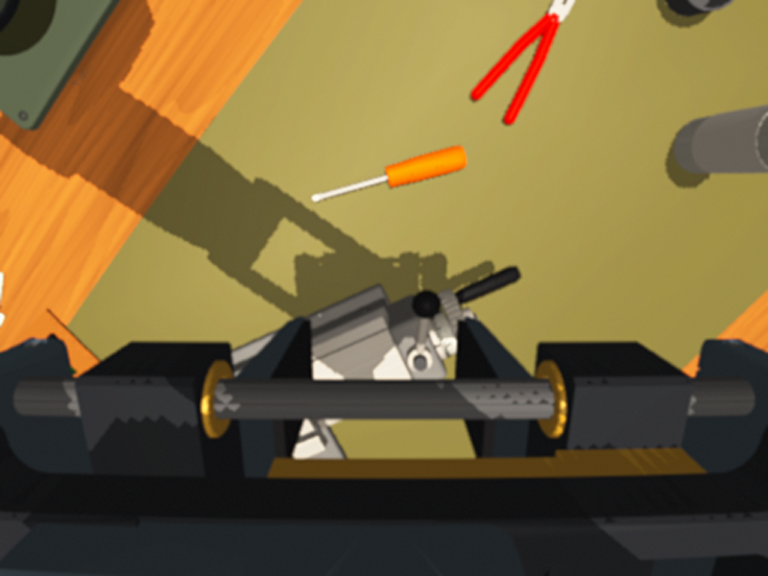

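```bash
python3 - <<'E'
from plan import *; from fit import *
ct,cs,cw=cam("top"),cam("scene"),cam("wrist")
O=[(ct,np.array([[211,278],[143,327],[60,260]])/4+[180,90]),(cs,np.array([[338,325],[458,260],[527,478]])/5+[190,150]),(cw,np.array([[420,359],[427,304],[516,271]])/1.5)]
f=lambda q:np.concatenate([(proj(c,Mp(q,pts(q[3],q[4])[[0,1,2]]))-o).ravel() for c,o in O])
r=least_squares(f,np.load("q.npy"));q=r.x;np.save("q.npy",q)
print(q,np.degrees(q[2]),r.fun.round(2))
P=Mp(q,pts(q[3],q[4]));print(P.round(1))
b=P[1];d=b-P[0];yaw=np.degrees(np.arctan2(d[1],d[0]));print(yaw)
plan([(b[0],b[1],240,yaw,3),(b[0],b[1],139,yaw,5)],60)
E
```

```text
[ 5.07958074e+02 -1.17735074e+02 -1.97633998e+00  4.56600517e-02
  1.36809974e+00] -113.23593972373524 [-2.53 -0.83 -2.44 -0.65 -2.49 -0.61  0.73 -1.26  1.34  0.63  1.46  0.4
 -1.49  3.35 -1.16 -0.21 -0.59  0.77]
[[566.5  18.7 128. ]
 [525.3  69.  155. ]
 [586.7 140.1  86. ]
 [561.   80.4  86. ]
 [588.   68.8  80. ]]
129.38018853078023
-9 11.4 28.6 0 -0.1 0.8 60; -8.8 11.6 28.7 0 -0.1 0.8 60; -8.5 11.6 28.7 0 -0.1 0.8 60
0 0 20.2 0 0 0 60; 0 0 20.2 0 0 0 60; 0 0 20.2 0 0 0 60; 0 0 20.2 0 0 0 60; 0 0 20.2 0 0 0 60
```

>>> {"method": "arm_command", "body": {"deltas": "-9 10 25 0 0 0.6 60; -8.8 10 25 0 0 0.6 60; -8.5 10 25 0 0 0.6 60; 0 0 0 0 0 0 60"}}

```text
time_s: 2.52
ee_pos: [518.9, 59.0, 253.0]
ee_rot: [-179.7, -0.2, 129.2]
force: [-0.0, -0.3, -0.7]
gripper_width: 59.9
```

```bash
python3 - <<'E'
from fit import *
st=state();print(st["ee_pos"],st["ee_rot"],st["gripper_width"],st["time_s"])
np.savez("w2.npz",p=st["ee_pos"],r=st["ee_rot"])
c=cam("wrist",st);im=grab_frame("wrist")
q=np.load("q.npy");P=proj(c,Mp(q,pts(q[3],q[4])));print(((P-[180,100])*4).round())
crop(im,180,100,190,150,4,"pics/w2.png")
E
```

```text
[518.88349384  58.97481915 253.00642444] [-1.79734522e+02 -1.68667950e-01  1.29212661e+02] 59.91719146921186 2.525
[[346. 576.]
 [351. 370.]
 [658. 260.]
 [459. 360.]
 [498. 437.]]
```

View pics/w2.png

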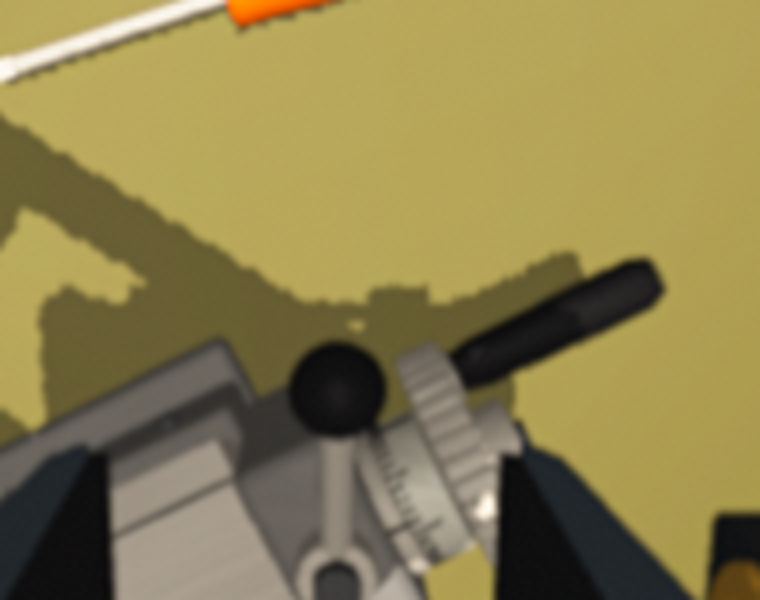

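```bash
python3 - <<'E'
from plan import *; from fit import *
d=np.load("w2.npz");cw=cam("wrist",dict(ee_pos=d["p"],ee_rot=d["r"]))
ct,cs=cam("top"),cam("scene")
o=np.array([[338,580],[337,388],[652,279],[462,371]])/4+[180,100]
O=[(ct,np.array([[211,278],[143,327],[60,260],[130,288]])/4+[180,90],.4),(cs,np.array([[338,325],[458,260],[527,478],[440,408]])/5+[190,150],.4),(cw,o,1)]
f=lambda q:np.concatenate([k*(proj(c,Mp(q,pts(q[3],q[4])[[0,1,2,3]]))-o).ravel() for c,o,k in O])
r=least_squares(f,np.load("q.npy"));q=r.x;np.save("q.npy",q)
print(q,np.degrees(q[2]),r.fun.reshape(-1,8).round(2))
P=Mp(q,pts(q[3],q[4]));print(P.round(1))
print(atz(cw,o[1],155),atz(cw,o[0],125))
E
```

```text
[ 5.05166380e+02 -1.19904092e+02 -2.00121116e+00  9.51491965e-02
  1.40165689e+00] -114.66095360004843 [[-0.54 -0.41 -0.35 -0.18 -0.46 -0.65 -0.05 -0.11]
 [-0.24 -0.63 -0.07 -0.02 -0.25  0.39  0.24  0.26]
 [ 0.21  1.6  -0.07 -1.16  1.07 -0.29 -1.51  0.11]]
[[567.1  15.1 128. ]
 [524.7  64.3 155. ]
 [590.1 136.   85.1]
 [563.   76.9  85.1]
 [589.9  64.6  80. ]]
[525.44985133  63.42139988 155.        ] [566.64531424  15.39408625 125.        ]
```

```bash
python3 - <<'E'
from plan import *
plan([(525,63.8,200,130.7,2),(525,63.8,139,130.7,3)],50)
E
```

```text
0 3.8 27.3 -0.1 0 -0.7 50; -0.1 3.7 27.3 0 -0.1 -0.8 50
0 0 20.3 0 0 0 50; 0 0 20.3 0 0 0 50; 0 0 20.4 0 0 0 50
```

>>> {"method": "arm_command", "body": {"deltas": "0 3.8 27.3 0 0 -0.7 50; 0 3.7 27.3 0 0 -0.8 50; 0 0 20.3 0 0 0 50; 0 0 20.3 0 0 0 50; 0 0 20.4 0 0 0 50"}}

```text
time_s: 3.2
ee_pos: [526.1, 64.0, 140.8]
ee_rot: [179.9, 0.1, 130.7]
force: [0.7, -0.9, 0.4]
gripper_width: 49.6
```

>>> {"method": "arm_command", "body": {"deltas": "0 0 0 0 0 0 50; 0 0 0 0 0 0 20; 0 0 0 0 0 0 15; 0 0 0 0 0 0 15; 0 0 0 0 0 0 15", "force": 15}}

```text
time_s: 3.82
ee_pos: [525.5, 63.6, 140.4]
ee_rot: [-180.0, 0.0, 130.8]
force: [-1.7, -2.2, 5.3]
gripper_width: 22.7
```

>>> {"method": "arm_command", "body": {"deltas": "-0.2 -4.5 0 0 0 -4 15; -0.6 -9 0 0 0 -8 15; -0.6 -9 0 0 0 -8 15; -0.6 -9 0 0 0 -8 15; -0.6 -9 0 0 0 -8 15"}}

```text
time_s: 4.45
ee_pos: [504.7, 31.1, 140.4]
ee_rot: [179.8, -0.0, 166.9]
force: [-1.0, 3.4, 5.0]
gripper_width: 22.4
```

>>> {"method": "arm_command", "body": {"deltas": "-0.6 -9 0 0 0 -8 15; -0.6 -9 0 0 0 -8 15; -0.2 -4.5 0 0 0 -4 15; 0 0 0 0 0 0 15"}}

```text
time_s: 4.95
ee_pos: [502.7, 8.1, 140.3]
ee_rot: [179.9, -0.1, -173.3]
force: [-4.2, 1.8, 6.0]
gripper_width: 22.5
```

>>> {"method": "arm_command", "body": {"deltas": "0 0 0 0 0 0 50; 0 0 0 0 0 0 50; 0 0 -20 0 0 0 50; 0 0 -50 0 0 0 50; 0 0 -40 0 0 0 50"}}

```text
time_s: 5.58
ee_pos: [504.0, 7.5, 251.1]
ee_rot: [-180.0, 0.1, -173.3]
force: [0.6, -0.3, -0.2]
gripper_width: 50.0
```

```bash
python3 - <<'E'
from plan import *
plan([(530,60,240,126,6),(575,103,215,65.3,6)],50)
E
```

```text
-5.3 8.2 1.8 0 0 10.1 50; -3.8 9 1.9 0 0 10.1 50; -2.2 9.5 1.8 0 0 10.1 50; -0.5 9.7 1.9 0 0 10.1 50; 1.2 9.7 1.8 0 0 10.2 50; 3 9.3 1.9 0 0 10.1 50
1.4 10.3 4.2 0 0 10.1 50; 3.2 9.9 4.2 0 0 10.1 50; 4.8 9.2 4.2 0 0 10.1 50; 6.4 8.2 4.1 0 0 10.1 50; 7.7 6.9 4.2 0 0 10.2 50; 8.8 5.4 4.1 0.1 0 10.1 50
```

>>> {"method": "arm_command", "body": {"deltas": "-5.3 8.2 1.8 0 0 10.1 50; -3.8 9 1.9 0 0 10.1 50; -2.2 9.5 1.8 0 0 10.1 50; -0.5 9.7 1.9 0 0 10.1 50; 1.2 9.7 1.8 0 0 10.2 50"}}

```text
time_s: 6.2
ee_pos: [525.6, 51.5, 240.1]
ee_rot: [-180.0, 0.0, 135.8]
force: [-0.7, 0.5, 0.1]
gripper_width: 50.0
```

>>> {"method": "arm_command", "body": {"deltas": "3 9.3 1.9 0 0 10.1 50; 1.4 10.3 4.2 0 0 10.1 50; 3.2 9.9 4.2 0 0 10.1 50; 4.8 9.2 4.2 0 0 10.1 50; 6.4 8.2 4.1 0 0 10.1 50"}}

```text
time_s: 6.82
ee_pos: [560.0, 89.0, 221.3]
ee_rot: [-180.0, 0.0, 85.3]
force: [0.0, -0.1, 0.0]
gripper_width: 49.7
```

>>> {"method": "arm_command", "body": {"deltas": "7.7 6.9 4.2 0 0 10.2 50; 8.8 5.4 4.1 0 0 10.1 50; 0 0 0 0 0 0 50"}}

```text
time_s: 7.2
ee_pos: [574.7, 103.3, 212.7]
ee_rot: [-180.0, 0.0, 65.5]
force: [-0.4, -0.2, -0.0]
gripper_width: 50.1
```

```bash
python3 - <<'E'
from fit import *
st=state();print(st["ee_pos"],st["ee_rot"],st["gripper_width"],st["time_s"])
np.savez("w3.npz",p=st["ee_pos"],r=st["ee_rot"])
c=cam("wrist",st);im=grab_frame("wrist")
q=np.load("q.npy");q[3]=1.03;P=proj(c,Mp(q,pts(q[3],q[4])));print(((P-[160,120])*4).round())
crop(im,160,120,190,150,4,"pics/w3.png")
E
```

```text
[574.6802607  103.32727718 212.72587131] [-1.79952800e+02  3.46376762e-02  6.54894461e+01] 50.05341939497242 7.2
[[499. 645.]
 [262. 826.]
 [381. 140.]
 [380. 381.]
 [488. 376.]]
```

View pics/w3.png

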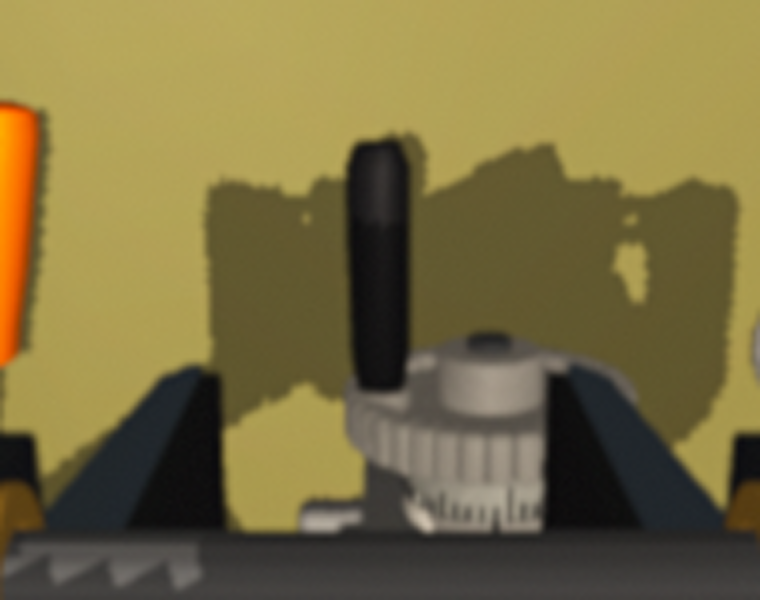

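```bash
python3 - <<'E'
from plan import *
plan([(580.7,115.3,140,65.3,3),(580.7,115.3,67,65.3,4)],50)
E
```

```text
4.6 0.2 24.3 0 0 0.1 50; 4.6 0.2 24.4 0 0 0.1 50; 4.6 0.2 24.3 0 0 0 50
0 0 18.3 0 0 0 50; 0 0 18.2 0 0 0 50; 0 0 18.3 0 0 0 50; 0.1 0.1 18.2 0 0 0 50
```

>>> {"method": "arm_command", "body": {"deltas": "4.6 0.2 24.3 0 0 0 50; 4.6 0.2 24.4 0 0 0 50; 4.6 0.2 24.3 0 0 0 50; 0 0 18 0 0 0 50; 0 0 18 0 0 0 50"}}

```text
time_s: 7.88
ee_pos: [580.6, 115.0, 104.1]
ee_rot: [180.0, 0.0, 65.5]
force: [-0.4, -1.0, -0.3]
gripper_width: 49.9
```

>>> {"method": "arm_command", "body": {"deltas": "0 0 18 0 0 0 50; 0 0 18 0 0 0 50; 0 0 0 0 0 0 12; 0 0 0 0 0 0 10; 0 0 0 0 0 0 10", "force": 25}}

```text
time_s: 8.5
ee_pos: [581.4, 115.3, 69.6]
ee_rot: [179.9, -0.1, 65.4]
force: [-0.2, 0.2, -0.1]
gripper_width: 22.7
```

>>> {"method": "arm_command", "body": {"deltas": "0 0 0 0 0 0 10; 0 0 0 0 0 0 10"}}

```text
time_s: 8.75
ee_pos: [579.2, 116.3, 68.9]
ee_rot: [-179.8, -0.0, 65.4]
force: [-4.2, 3.2, 2.6]
gripper_width: 15.5
```

```bash
cat > arc.py <<'E'
import numpy as np
def arc(w0,w1,n,r=30,hand=10):
    w=np.linspace(w0,w1,n+1);y=np.round(-r*np.sin(w),1);z=np.round(-r*np.cos(w),1);o=[]
    for i in range(n): o.append(f"0 {y[i+1]-y[i]:.1f} {z[i+1]-z[i]:.1f} 0 0 0 {hand}")
    for i in range(0,n,5): print("; ".join(o[i:i+5]), "  -> w=%.2f"%w[min(i+5,n)])
E
python3 -c "
from arc import *
arc(1.4,-2.0,20)"
```

```text
0 1.3 -4.9 0 0 0 10; 0 2.1 -4.7 0 0 0 10; 0 2.9 -4.2 0 0 0 10; 0 3.5 -3.7 0 0 0 10; 0 4.1 -3.0 0 0 0 10   -> w=0.55
0 4.6 -2.3 0 0 0 10; 0 4.8 -1.4 0 0 0 10; 0 5.1 -0.7 0 0 0 10; 0 5.1 0.3 0 0 0 10; 0 5.0 1.0 0 0 0 10   -> w=-0.30
0 4.7 2.0 0 0 0 10; 0 4.3 2.6 0 0 0 10; 0 3.8 3.4 0 0 0 10; 0 3.2 4.0 0 0 0 10; 0 2.5 4.4 0 0 0 10   -> w=-1.15
0 1.7 4.9 0 0 0 10; 0 0.8 5.0 0 0 0 10; 0 0.0 5.1 0 0 0 10; 0 -0.9 5.0 0 0 0 10; 0 -1.7 4.8 0 0 0 10   -> w=-2.00
```

>>> {"method": "arm_command", "body": {"deltas": "0 1.3 -4.9 0 0 0 10; 0 2.1 -4.7 0 0 0 10; 0 2.9 -4.2 0 0 0 10; 0 3.5 -3.7 0 0 0 10; 0 4.1 -3.0 0 0 0 10"}}

```text
time_s: 9.38
ee_pos: [590.4, 111.4, 88.6]
ee_rot: [-179.6, 0.0, 65.3]
force: [-5.9, 8.1, -0.3]
gripper_width: 15.8
```

>>> {"method": "arm_command", "body": {"deltas": "0 4.6 -2.3 0 0 0 10; 0 4.8 -1.4 0 0 0 10; 0 5.1 -0.7 0 0 0 10; 0 5.1 0.3 0 0 0 10; 0 5.0 1.0 0 0 0 10"}}

```text
time_s: 10.0
ee_pos: [614.4, 100.9, 92.8]
ee_rot: [-179.8, -0.1, 65.4]
force: [-4.1, 5.6, 2.1]
gripper_width: 15.5
```

>>> {"method": "arm_command", "body": {"deltas": "0 4.7 2.0 0 0 0 10; 0 4.3 2.6 0 0 0 10; 0 3.8 3.4 0 0 0 10; 0 3.2 4.0 0 0 0 10; 0 2.5 4.4 0 0 0 10"}}

```text
time_s: 10.62
ee_pos: [631.4, 93.4, 76.5]
ee_rot: [-179.8, -0.1, 65.4]
force: [-4.9, 5.9, 4.3]
gripper_width: 15.2
```

>>> {"method": "arm_command", "body": {"deltas": "0 1.7 4.9 0 0 0 10; 0 0.8 5.0 0 0 0 10; 0 0.0 5.1 0 0 0 10; 0 -0.9 5.0 0 0 0 10; 0 -1.7 4.8 0 0 0 10"}}

```text
time_s: 11.25
ee_pos: [631.9, 93.2, 52.7]
ee_rot: [-179.9, -0.1, 65.4]
force: [-4.0, 4.1, 9.5]
gripper_width: 15.1
```

>>> {"method": "arm_command", "body": {"deltas": "0 0 0 0 0 0 10"}}

```text
time_s: 11.38
ee_pos: [631.6, 93.3, 52.1]
ee_rot: [-179.9, -0.1, 65.4]
force: [-3.8, 5.4, 3.9]
gripper_width: 15.5
```

```bash
python3 -c "
from arc import *
arc(-2.0,-0.25,10)"
```

```text
0 1.7 -5.0 0 0 0 10; 0 0.9 -5.1 0 0 0 10; 0 0.0 -5.3 0 0 0 10; 0 -1.0 -5.1 0 0 0 10; 0 -1.8 -4.9 0 0 0 10   -> w=-1.12
0 -2.7 -4.6 0 0 0 10; 0 -3.4 -3.9 0 0 0 10; 0 -4.1 -3.4 0 0 0 10; 0 -4.5 -2.5 0 0 0 10; 0 -5.0 -1.8 0 0 0 10   -> w=-0.25
```

>>> {"method": "arm_command", "body": {"deltas": "0 1.7 -5.0 0 0 0 10; 0 0.9 -5.1 0 0 0 10; 0 0.0 -5.3 0 0 0 10; 0 -1.0 -5.1 0 0 0 10; 0 -1.8 -4.9 0 0 0 10"}}

```text
time_s: 12.0
ee_pos: [631.8, 93.2, 75.6]
ee_rot: [-179.9, -0.1, 65.4]
force: [1.2, 5.6, -7.3]
gripper_width: 15.2
```

>>> {"method": "arm_command", "body": {"deltas": "0 -2.7 -4.6 0 0 0 10; 0 -3.4 -3.9 0 0 0 10; 0 -4.1 -3.4 0 0 0 10; 0 -4.5 -2.5 0 0 0 10; 0 -5.0 -1.8 0 0 0 10"}}

```text
time_s: 12.62
ee_pos: [616.0, 100.1, 92.5]
ee_rot: [179.8, -0.1, 65.4]
force: [5.2, 1.2, -8.2]
gripper_width: 15.2
```

```bash
python3 - <<'E'
from fit import *
st=state();print(st["ee_pos"],st["ee_rot"],st["force"],st["time_s"])
np.savez("w4.npz",p=st["ee_pos"],r=st["ee_rot"])
a=grab_frame("wrist");b=grab_frame("top");s=grab_frame("scene")
cv2.imwrite("pics/w4full.png",a[:,:,::-1]);cv2.imwrite("pics/t4.png",b[:,:,::-1]);cv2.imwrite("pics/s4.png",s[:,:,::-1])
crop(a,130,130,250,140,3,"pics/w4.png")
E
```

```text
[616.01437038 100.14150268  92.48098372] [ 1.7979242e+02 -9.8831539e-02  6.5406251e+01] [ 5.2111103   1.20157237 -8.2152211 ] 12.625
```

View pics/w4.png

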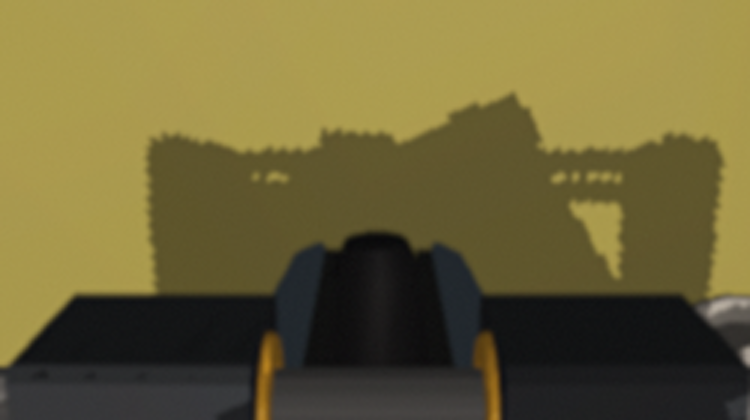

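>>> {"method": "arm_command", "body": {"deltas": "0 -3 -1 0 0 0 10; 0 -3 -0.6 0 0 0 10; 0 -2 -0.3 0 0 0 10; 0 0 0 0 0 0 10"}}

```text
time_s: 13.28
ee_pos: [608.7, 103.3, 94.4]
ee_rot: [179.8, -0.1, 65.4]
force: [5.2, 2.8, -8.0]
gripper_width: 15.5
```

```bash
python3 -c "
from workcell import *
s=state();p=s['ee_pos'];print(p,s['force'],.909*p[0]-.416*p[1]-507.8,p[2]-64.6)"
```

```text
[608.72557057 103.30109275  94.40894741] [ 5.24525652  2.84786187 -8.04981724] 2.55828906262019 29.808947414466886
```

>>> {"method": "arm_command", "body": {"deltas": "0 -1.5 0 0 0 0 10; 0 -1 0 0 0 0 10; 0 0 0 0 0 0 10"}}

```text
time_s: 13.65
ee_pos: [606.9, 104.1, 94.5]
ee_rot: [179.8, -0.1, 65.4]
force: [5.1, 2.5, -6.6]
gripper_width: 15.8
```

```bash
python3 -c "
from workcell import *
s=state();p=s['ee_pos'];print(p,s['force'],.909*p[0]-.416*p[1]-507.8,p[2]-64.6)"
```

```text
[606.9141634  104.09673497  94.52136939] [ 5.05398397  2.53034654 -6.63138127] 0.5807327854998334 29.92136938696524
```

>>> {"method": "arm_command", "body": {"deltas": "0 0 0 0 0 0 40; 0 0 0 0 0 0 60; 0 0 -20 0 0 0 60; 0 0 -40 0 0 0 60; 0 0 -40 0 0 0 60"}}

```text
time_s: 14.28
ee_pos: [604.3, 103.8, 195.8]
ee_rot: [-180.0, 0.1, 65.3]
force: [0.8, 0.9, -0.1]
gripper_width: 59.5
```

```bash
python3 - <<'E'
from plan import *
q=np.load("q.npy");print(state()["ee_pos"])
plan([(575,100,270,100,4),(527,22,262,185,8)],60)
E
```

```text
[604.28213252 103.79428187 195.78223879]
-3.9 -6.3 -18.5 0 0 -8.7 60; -3 -6.8 -18.6 0 0 -8.7 60; -1.9 -7.1 -18.5 0 0 -8.6 60; -0.8 -7.4 -18.6 -0.1 0 -8.7 60
-8.6 -7.6 1 0 0 -10.6 60; -7 -9 1 0 0 -10.6 60; -5.2 -10.2 1 0 0 -10.6 60; -3.3 -11 1 0 0 -10.6 60; -1.2 -11.4 1 0 0 -10.6 60; 0.9 -11.4 1 0 0 -10.7 60; 3.1 -11 1 0 0 -10.6 60; 5 -10.3 1 0 0 -10.7 60
```

```bash
python3 - <<'E'
from plan import *
plan([(567,18,225,65.3,4)],60)
E
```

```text
-23.4 0.5 -7.3 0 0 0 60; -23.4 0.5 -7.3 0 0 0 60; -23.4 0.5 -7.3 0 0 0 60; -23.4 0.4 -7.2 0 0.1 0 60
```

>>> {"method": "arm_command", "body": {"deltas": "-23.4 0.5 -7.3 0 0 0 60; -23.4 0.5 -7.3 0 0 0 60; -23.4 0.5 -7.3 0 0 0 60; -23.4 0.4 -7.2 0 0 0 60; 0 0 0 0 0 0 60"}}

```text
time_s: 14.9
ee_pos: [566.9, 16.4, 224.1]
ee_rot: [180.0, -0.0, 65.2]
force: [-0.3, 0.6, -0.1]
gripper_width: 59.8
```

```bash
python3 - <<'E'
from fit import *
st=state();print(st["ee_pos"],st["ee_rot"],st["gripper_width"],st["time_s"])
np.savez("w5.npz",p=st["ee_pos"],r=st["ee_rot"])
c=cam("wrist",st);im=grab_frame("wrist");cv2.imwrite("pics/w5full.png",im[:,:,::-1])
q=np.load("q.npy");q[3]=1.03;q[4]=0;P=proj(c,Mp(q,pts(q[3],q[4])));print(P.round())
print(proj(c,Mp(q,[[-180,0,103]])))
u,v=proj(c,Mp(q,[[-185,0,103]]))[0].astype(int)
crop(im,u-65,max(v-60,0),130,100,6,"pics/w5.png");print(u-65,v-60)
E
```

```text
[566.93373385  16.40383878 224.06495704] [ 1.79969850e+02 -1.19586005e-03  6.51781847e+01] 59.79726282223304 14.9
[[255. 198.]
 [192. 240.]
 [255.  67.]
 [255. 139.]
 [255. 137.]]
[[255.26690167 161.61902828]]
190 96
```

View pics/w5.png

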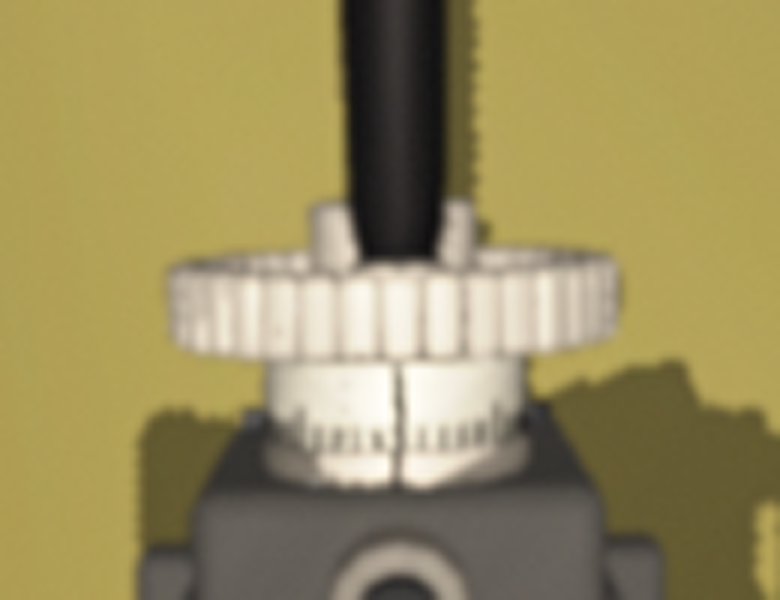

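```bash
python3 - <<'E'
from plan import *
plan([(534,10,230,118,5),(502.7,8.1,215,171,5),(502.7,8.1,200,186.7,2),(502.7,8.1,140,186.7,3)],50)
E
```

```text
-4.1 -5.4 -1.3 0 0 -10.6 50; -3.1 -6.1 -1.3 0 0 -10.5 50; -1.9 -6.6 -1.2 0 0 -10.6 50; -0.6 -6.8 -1.3 0 0 -10.5 50; 0.5 -6.7 -1.2 0 0 -10.6 50
2.6 -5.7 3 0 0 -10.6 50; 3.6 -5.1 3 0 0 -10.6 50; 4.5 -4.4 3 0 0 -10.6 50; 5.3 -3.5 3 0 0 -10.6 50; 5.8 -2.4 3 0 0 -10.6 50
0 0 7.5 0 0 -7.8 50; 0 0 7.5 0 0 -7.9 50
0 0 20 0 0 0 50; 0 0 20 0 0 0 50; 0 -0.1 20 0 0 0 50
```

>>> {"method": "arm_command", "body": {"deltas": "-4.1 -5.4 -1.3 0 0 -10.6 50; -3.1 -6.1 -1.3 0 0 -10.5 50; -1.9 -6.6 -1.2 0 0 -10.6 50; -0.6 -6.8 -1.3 0 0 -10.5 50; 0.5 -6.7 -1.2 0 0 -10.6 50"}}

```text
time_s: 15.58
ee_pos: [534.2, 11.5, 229.3]
ee_rot: [-180.0, -0.0, 118.5]
force: [0.5, -0.6, -0.0]
gripper_width: 49.7
```

>>> {"method": "arm_command", "body": {"deltas": "2.6 -5.7 3 0 0 -10.6 50; 3.6 -5.1 3 0 0 -10.6 50; 4.5 -4.4 3 0 0 -10.6 50; 5.3 -3.5 3 0 0 -10.6 50; 5.8 -2.4 3 0 0 -10.6 50"}}

```text
time_s: 16.2
ee_pos: [502.8, 9.6, 214.2]
ee_rot: [180.0, -0.0, 171.5]
force: [-0.1, 0.0, 0.0]
gripper_width: 50.2
```

>>> {"method": "arm_command", "body": {"deltas": "0 0 7.5 0 0 -7.8 50; 0 0 7.5 0 0 -7.9 50; 0 0 0 0 0 0 50"}}

```text
time_s: 16.58
ee_pos: [502.6, 9.5, 199.0]
ee_rot: [180.0, -0.1, -173.2]
force: [0.0, -0.0, -0.5]
gripper_width: 50.0
```

```bash
python3 - <<'E'
from plan import *
print(state()["ee_pos"],state()["ee_rot"])
plan([(502.7,8.1,140,186.7,4)],50)
im=grab_frame("wrist")
c=cam("wrist");u,v=proj(c,[[502.7,8.1,155]])[0].astype(int);print(u,v)
g=im[v-30:v+30,u-30:u+30].max(2)<50
n,l,s,ct=cv2.connectedComponentsWithStats(g.astype(np.uint8));print([(s[i,4],(ct[i]+[u-30,v-30]).round(1),atz(c,ct[i]+[u-30,v-30],155).round(1)) for i in range(1,n) if s[i,4]>50])
E
```

```text
[502.62334603   9.51200269 198.97482644] [ 1.79971003e+02 -1.06840638e-01 -1.73222655e+02]
0 -0.4 14.7 0 0 0 50; 0 -0.3 14.8 0 0 0 50; 0 -0.4 14.7 0 -0.1 0 50; 0 -0.3 14.8 0 0 0.1 50
254 213
[(np.int32(712), array([254.7, 213.7]), array([502.8,   8. , 155. ]))]
```

Ball confirmed at (502.8, 8.0). Descend and grip.

>>> {"method": "arm_command", "body": {"deltas": "0 -0.4 15 0 0 0 50; 0 -0.3 15 0 0 0 50; 0 -0.4 15 0 0 0 50; 0 -0.3 15 0 0 0 50; 0 0 2 0 0 0 50"}}

```text
time_s: 17.25
ee_pos: [502.3, 7.6, 136.3]
ee_rot: [180.0, -0.2, -173.2]
force: [-0.2, 0.4, -0.3]
gripper_width: 49.9
```

>>> {"method": "arm_command", "body": {"deltas": "0 0 0 0 0 0 15; 0 0 0 0 0 0 15; 0 0 0 0 0 0 15; 0 0 0 0 0 0 15", "force": 25}}

```text
time_s: 17.75
ee_pos: [503.5, 7.9, 138.3]
ee_rot: [180.0, 0.1, -173.2]
force: [0.3, 1.4, 1.5]
gripper_width: 22.2
```

>>> {"method": "arm_command", "body": {"deltas": "-0.2 4.5 0 0 0 4 15; -0.6 9 0 0 0 8 15; -0.6 9 0 0 0 8 15; -0.6 9 0 0 0 8 15; -0.6 9 0 0 0 8 15"}}

```text
time_s: 18.38
ee_pos: [511.6, 46.0, 138.3]
ee_rot: [-179.9, 0.2, 150.6]
force: [1.9, -3.5, -0.1]
gripper_width: 22.7
```

>>> {"method": "arm_command", "body": {"deltas": "-0.6 9 0 0 0 8 15; -0.6 9 0 0 0 8 15; -0.2 4.5 0 0 0 4 15; 0 0 0 0 0 0 15"}}

```text
time_s: 18.88
ee_pos: [526.0, 63.1, 138.3]
ee_rot: [180.0, 0.2, 130.9]
force: [1.5, -4.5, 1.1]
gripper_width: 22.2
```

>>> {"method": "arm_command", "body": {"deltas": "0 3 0 0 0 2.6 15; 0 3 0 0 0 2.6 15; 0 2 0 0 0 0 15; 0 0 0 0 0 0 15"}}

```text
time_s: 19.38
ee_pos: [529.0, 65.4, 138.2]
ee_rot: [-179.5, 0.2, 125.9]
force: [-6.5, -11.9, 6.2]
gripper_width: 22.1
```

>>> {"method": "arm_command", "body": {"deltas": "0 2 0 0 0 0 15; 0 2 0 0 0 0 15; 0 0 0 0 0 0 15"}}

```text
time_s: 19.75
ee_pos: [529.1, 65.5, 137.9]
ee_rot: [-179.0, 0.2, 125.9]
force: [-11.6, -18.1, 12.0]
gripper_width: 22.4
```

>>> {"method": "arm_command", "body": {"deltas": "0 -2 0 0 0 0 15; 0 -1 0 0 0 0 15; 0 0 0 0 0 0 50; 0 0 0 0 0 0 50; 0 0 -20 0 0 0 50"}}

```text
time_s: 20.38
ee_pos: [531.0, 70.2, 156.7]
ee_rot: [-179.9, -0.1, 125.7]
force: [0.4, 0.0, 0.1]
gripper_width: 48.2
```

>>> {"method": "arm_command", "body": {"deltas": "0 0 -40 0 0 0 50; 0 0 -40 0 0 0 50; 0 0 -20 0 0 0 50; -20 -20 -20 0 0 0 50; 0 0 0 0 0 0 50"}}

```text
time_s: 21.0
ee_pos: [528.2, 41.6, 279.4]
ee_rot: [179.8, 0.1, 125.6]
force: [0.5, -0.1, 0.6]
gripper_width: 50.1
```

```bash
python3 - <<'E'
from h import *
st=state();print(st["ee_pos"],st["ee_rot"])
im=grab_frame("wrist");c=cam("wrist",st)
u,v=proj(c,[[545,45,130]])[0].astype(int);print(u,v)
A=im[v-70:v+80,u-90:u+90,::-1]
cv2.imwrite("pics/w6.png",cv2.resize(A,None,fx=4,fy=4,interpolation=cv2.INTER_CUBIC));print(u-90,v-70)
cv2.imwrite("pics/t6.png",grab_frame("top")[:,:,::-1]);
E
```

```text
[528.19290249  41.6067292  279.43725942] [1.79799419e+02 9.45605702e-02 1.25581699e+02]
268 190
178 120
```

View pics/w6.png

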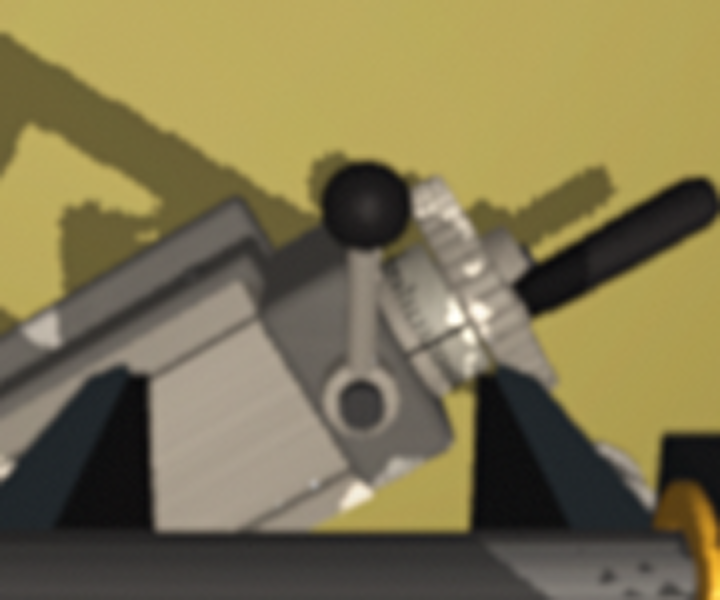

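```bash
python3 - <<'E'
from h import *
c=cam("wrist");o=np.array([178,120])
g=lambda u,v,z:atz(c,np.array([u,v])/4+o,z)
b=g(367,206,155);a=g(537,292,110);t=g(702,196,110);p=g(361,402,126)
an=lambda d:np.degrees(np.arctan2(d[1],d[0]))
print(b,p,np.linalg.norm((b-p)[:2]),an(b-p),an(t-a),np.linalg.norm(t-a),"lock",an(b-p)-an(t-a)-60)
p2=np.array([567.3,15.4,0]);print(an(b-p2))
x=cv2.absdiff(cv2.imread("pics/top0.png"),cv2.imread("pics/t6.png")).max(2)
for n,(u,v) in dict(spool=(237,125),driver=(200,202),cutters=(145,194),can=(118,128),cup=(95,172),tray=(383,198),sb=(329,252)).items(): print(n,(x[v-15:v+15,u-20:u+20]>40).sum())
E
```

```text
[527.80225915  66.97376214 155.        ] [565.02195003  15.85400727 126.        ] 63.23396814655754 126.05792140733023 67.26435548221174 55.87441475806398 lock -1.206434074881514
127.44668067200782
spool 124
driver 279
cutters 0
can 0
cup 0
tray 0
sb 24
```

```bash
python3 -c "
from workcell import *
print(job_done())"
```

```text
the job is handed in; nothing more can be done
None
```

The job is done and handed in after about 21 s of robot time. I freed the lock to about 1.0 rad and wound the handwheel back to about -1.9 rad, roughly 12 divisions past zero. I then came up clockwise only and pushed the lever back to its stop.

- **Zero line:** in the wrist pictures before and after locking, the zero line sits on the index to about 0.1 division.
- **Lock:** at the stop the lever moved only about 0.1 mm while the push rose from about 13 to 21 N. The last picture puts it at -1.2° from home, which is home within measuring error.
- **Measurements that disagreed:** early machine-pose fits from the different cameras differed by up to about 5 mm and 1.5°. I settled this from close wrist pictures and the traced arcs.
- **Things lying about:** I compared the top pictures from before and after. The cutters, can, cup and tray were unchanged. The spool, screwdriver and small board patches showed differing pixels. I took these for arm and shadow and did not look at the later picture. The gripper was never sent near any of them, and no unexpected force showed.

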